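Unpack the marker from the flapped carton

ROBOT

A 6-joint arm with a two-finger parallel gripper is mounted at the origin on the work surface. World frame = base frame: x ahead of the robot, y to its left, z up, the work surface at z = 0. Lengths are in m, angles in rad, forces in N, time in s.
With the tool pointing down it reaches from about 0.35 to 0.975 m from the base axis. Payload 4.9 kg.
Tool frame: the origin (TCP) lies between the finger pads; the fingertips stand 11 mm ahead of it and the grasp point (between the pads) lies 8 mm behind it; z points along the fingers, y is the line along which they close (so a half turn about z gives the same grasp; the last joint's range is limited). The gripper opens to 85 mm and grips with 20 to 120 N. Pads are 22 mm wide; open, the fingers measure 114 mm over their backs; the gripper's body (76 mm by 85 mm) begins 54 mm behind the grasp point. The pads swing forward as they close: fully open they stand 13 mm farther back than shut.
Start: joints at [-1.223, 0.053, 1.613, -0, 1.476, -0.119], TCP at [0.281, -0.558, 0.242] pointing down, gripper open.
Joint ranges: [-3.01, 3.01], [-1.01, 2.22], [0.06, 2.58], [-1.02, 4.17], [0.09, 2.62], [-3.14, 3.14]. Speed limits (rad/s): [2.57, 2.57, 3.14, 3.14, 3.14, 3.14].

INTERFACE

Orientations are given as a unit quaternion [x, y, z, w].
In Python, from bench import manip gives the robot as it stands.
- The arm moves only by the tool jog_arm, never from a script. Its arguments are lists of equal length, an entry for each row: "travel": the shift along the tool's x, y, z normalised to -1 to 1, where 1 is 0.5 m, a list of three; "rot": the turn, a rotation vector about the tool's x, y, z normalised to -1 to 1, where 1 is 90 degrees, a list of three; "grip": the finger opening in mm, from 0 to 85.4. In form: {"travel": [[dx, dy, dz], ...], "rot": [[ax, ay, az], ...], "grip": [grip, ...]}. A call has 1 to 10 rows; each row shifts and turns the commanded pose from where the row before left it, along the tool's axes as they then stand; what a row does not reach is not made up. A row lasts 1/10 s, in which the tool goes at most 50 mm and 8.59 degrees, less where a joint would pass 70% of its speed; a pose out of reach is approached as far as the arm can. A call with a number of a shift or a turn outside -1 to 1 is refused whole. A call with a gripper value outside its range is refused whole. The fingers move at their own pace and stop on an object; the grip force is fixed at half the most. Time passes only in rows, so rows that do not move let the fingers close. It gives the time, the measured TCP pose, the force, the opening and the grip force at its end, in the units of the state.
- manip.state(): the state, without advancing time (a new reading comes with each control period).
- manip.read_camera(name): name is "side" or "top"; returns a dict with "pixels" (384x512x3 uint8, red, green, blue), "depth" (384x512 float32, m along the optical axis (not along the pixel's ray), 0 where there is no reading), "mtx" (3x3 intrinsics, pixels), "D" ([k1, k2, p1, p2, k3] as OpenCV has them; the pictures are not rectified), "rvec" (rotation vector, rad) and "tvec" (3), from world to camera coordinates, as OpenCV has them. Camera axes: x right, y down, z forward; pixel columns grow to the right and rows downward; lengths in m; the calibration is good to about 2 mm. A picture is of the moment at which its call begins.
- manip.finish_job(): hands the job in; it is judged then, once.
Trained networks look in a picture, given as the dict that the camera call returned (one of the last four; its "shot" number tells which), for a name from the list of things; names that differ only in an ending like _2 or _b are one class to them, and where a whole thing is asked for, a point or a joint stands for the part that bears it (a point fixed in the world has none). Each returns a list of dicts, best first, with "score" (0 to 1); they miss things now and then, are a little off and sometimes report something else, mostly with a low value. They report only what shows in the picture. A call takes as long as a camera call. They do not tell look-alikes from the thing itself.
- manip.boxes_of(label, picture): "bbox" ([left, top, right, bottom] in pixels, round what is visible of it).
- manip.trace(label, picture): "region" (384x512 bool, what is visible of it) and "bbox" ([left, top, right, bottom] in pixels, round what is visible of it).
- manip.tip_of(label, picture): "xy" ([column, row] in pixels: a listed point, or the origin of a listed thing).
The state is a dict: "time": time; "joints": joint angles; "joint_vel": joint speeds; "joint_efforts": joint torques, N m; "eef_pos": TCP position; "orientation": TCP orientation; "force": force on the tool from outside, world axes, zero at the start; "ft_torque": the same for the moment, N m; "finger_gap": opening from 0.0 (shut) to 1.0 (fully open); "finger_force": force on a finger pad.
Only numpy, scipy, OpenCV 4.12 (cv2) and the standard library are available. Lean on these libraries where they do the work, as an engineer would, in place of code of your own. Each camera call takes 0.05 s, during which the arm holds its last target. There are 200 camera calls.

TASK

First swing both top flaps of the cardboard carton well back, past upright, so that they lean outward and stay open. Then pull the fat marker up out of the wooden stand inside the carton and stand it, black cap up, in the open tin on the table. Leave the tin standing upright, and leave the glue bottle, the tape ring and the brush where they are.

Things in the scene. Friction and masses are not known exactly. Their poses are not given: they have to be found in the camera images.
- carton: Plain cardboard carton, fixed to the table, 200 (its x) x 170 (its y) x 140 mm high, walls and floor 5 mm thick; origin at the centre of its underside. Its two long top flaps hang on the rims at y = +85 and y = -85 mm, z = 140 mm, hinges along the carton's x. The two end flaps are already folded down outside the x ends (they reach 120 mm from the centre).
- flap_left (a joint): Top flap on the carton's +y rim, 190 mm long along x, reaching 75 mm from its hinge, 5 mm thick. Angle in rad: 0 lies flat over the carton, 1.57 upright, 2.5 leaning outward at its stop. A stiff crease: it stays where it is left and swings with under 1 N at its edge. It starts partly raised; there is a gap between the two flaps.
- flap_right (a joint): Top flap on the carton's -y rim, the mirror image of flap_left; same angles.
- flap_left_edge (a point): Middle of the free edge of flap_left, 75 mm from its hinge.
- flap_right_edge (a point): Middle of the free edge of flap_right, 75 mm from its hinge.
- stand: Square wooden block, 60 x 60 x 50 mm high, fixed on the carton's inner floor, with one upright hole 24 mm wide and 42 mm deep at its centre; origin at the centre of its underside.
- marker: Fat round marker pen, 20 mm in diameter, 120 mm long, about 40 g, white barrel and black cap (the upper 38 mm), a narrow black band at the foot; loose, stands cap up in the stand's hole, its top 78 mm above the stand. Origin at the centre of its foot end, z along it towards the cap.
- tin: Open round bare-metal tin, loose, 76 mm across the mouth, 80 mm high, wall 3 mm, about 300 g, standing on the table; origin at the centre of its underside, z up through the mouth.
- glue: Bystander: white glue bottle, 56 mm across, 140 mm high, loose; origin at the centre of its underside.
- tape: Bystander: roll of tape lying flat, ring 96 mm across, 25 mm high, loose; origin at the centre of its underside.
- brush: Bystander: brush lying on the table, loose; its handle points along its own -x.
There are look-alikes about, which are no part of the job. There is more than one size of the marker; the one meant has the size given above. Of the things that look like the tin, the smaller one is meant.

How it is judged:
On the way, in this order (a step that is already met when the one before it is completed fails the run):
1. both top flaps swung past upright, at least 1.9 rad (109 degrees) from flat, with the marker still in its stand (value of joint each of flap_left, flap_right above 1.9 rad and z of marker in the frame of stand below 0.03 m), for 0.2 s.
2. the marker's foot pulled clear above the stand (z of marker in the frame of stand above 0.06 m), for 0.1 s.
At the end, for the whole second after the job is handed in: Both flaps at 1.9 rad or more; the marker standing or leaning in the tin, cap up (within 0.8 rad of upright), its foot at the tin's bottom (under 25 mm above the tin's underside and within 36 mm of its axis); the tin upright on the table (within 0.1 rad); both at rest (value of joint each of flap_left, flap_right above 1.9 rad and z of marker in the frame of tin between -0.002 and 0.025 m and horizontal distance between marker and tin below 0.036 m and angle between marker's own z axis and vertical below 0.8 rad and angle between tin's own z axis and vertical below 0.1 rad and height (world z) of tin below 0.01 m and linear speed of each of marker, tin below 0.03 m/s); the robot touches nothing.
It fails at once if the glue bottle displaced by more than 30 mm (distance of glue from where it was at the start of the episode above 0.03 m).
It fails at once if the tape ring displaced by more than 30 mm (distance of tape from where it was at the start of the episode above 0.03 m).
It fails at once if the brush displaced by more than 30 mm (distance of brush from where it was at the start of the episode above 0.03 m).
It also fails if it takes over 70 s, if anything falls off the work surface, if the arm or the gripper's body presses on something with over 40 N, if the wrist force passes 120 N, or if a joint passes its speed limit or range.

## Working session

There is one attempt and no reset: what is moved stays moved. The work goes in short steps, Python scripts to look and compute and a tool call to move; the robot and the scene stay as the last step left them, time stands still between calls to the robot, and variables do not carry over. Pictures are saved under pics/ and viewed, at most 10 in all, crops included, and the job is handed in when it is done.

Besides the shell and the picture viewer there is one more tool, called after "Emit:" by a JSON object that holds its "api" and its "payload". jog_arm: Moves the arm, as the interface text tells. Its arguments: {"type":"object","properties":{"travel":{"type":"array","items":{"type":"array","items":{"type":"number"}}},"rot":{"type":"array","items":{"type":"array","items":{"type":"number"}}},"grip":{"type":"array","items":{"type":"number"}}},"required":["travel","rot","grip"]}

```bash
mkdir -p pics; cat > h.py <<'E'
import numpy as np, cv2
from bench import manip
def cloud(p):
    d=p["depth"];K=np.array(p["mtx"],float);D=np.array(p["D"],float)
    h,w=d.shape;u,v=np.meshgrid(np.arange(w),np.arange(h))
    n=cv2.undistortPoints(np.stack([u,v],-1).reshape(-1,1,2).astype(float),K,D).reshape(h,w,2)
    R=cv2.Rodrigues(np.array(p["rvec"],float))[0];t=np.array(p["tvec"],float).ravel()
    c=np.dstack([n[...,0]*d,n[...,1]*d,d])
    W=(c-t)@R
    W[d<=0]=np.nan
    return W
E
python3 - <<'E'
from h import *
s=manip.state();print(s)
out=[]
for n in("top","side"):
    p=manip.read_camera(n);np.save(f"{n}.npy",cloud(p));out.append(p["pixels"][:,:,::-1])
    cv2.imwrite(f"pics/{n}0.png",cv2.resize(out[-1],(800,600)))
    W=cloud(p)
    for l in("carton","flap_left","flap_right","stand","marker","tin","glue","tape","brush"):
        for r in manip.trace(l,p):
            if r["score"]<.3: continue
            q=W[r["region"]];q=q[~np.isnan(q[:,0])]
            if len(q): print(n,l,round(r["score"],2),np.round(r["bbox"]).astype(int).tolist(),"med",np.median(q,0).round(3),"lo",np.percentile(q,3,0).round(3),"hi",np.percentile(q,97,0).round(3))
    for l in("flap_left_edge","flap_right_edge"):
        for r in manip.tip_of(l,p): print(n,l,round(r["score"],2),r["xy"],W[int(r["xy"][1]),int(r["xy"][0])])
E
```

```text
{'time': 0.0, 'joints': array([-1.22300488e+00,  5.33253613e-02,  1.61432452e+00,  1.57277841e-05,
        1.47601403e+00, -1.18975710e-01]), 'joint_vel': array([-5.60835886e-04,  1.97108840e-03, -8.43094120e-04,  6.46481511e-04,
        7.37518127e-06, -5.28897134e-04]), 'joint_efforts': array([ 1.33271584e-03, -3.93684661e+01, -3.70177174e+01, -6.77214803e-05,
        7.02037913e-03,  8.62722629e-06]), 'eef_pos': array([ 0.28105704, -0.55754949,  0.24106431]), 'orientation': array([ 9.72889095e-01,  2.31269835e-01, -1.10449173e-04, -1.02975240e-03]), 'force': array([-0.50878426,  0.88414112, -0.6162718 ]), 'ft_torque': array([0.06105033, 0.02204557, 0.00664571]), 'finger_force': 0.0, 'finger_gap': 0.9976899331522334}
top carton 0.8 [300, 140, 417, 274] med [ 0.54  -0.192  0.14 ] lo [ 0.44  -0.269  0.004] hi [ 0.651 -0.085  0.203]
top flap_left 0.75 [306, 155, 362, 262] med [ 0.531 -0.122  0.173] lo [ 0.447 -0.157  0.147] hi [ 0.62  -0.087  0.196]
top flap_right 0.69 [383, 141, 419, 250] med [ 0.56  -0.238  0.184] lo [ 0.474 -0.276  0.071] hi [ 0.647 -0.205  0.206]
top stand 0.81 [3
[... 1829 characters left out ...]
05] hi [0.644 0.252 0.107]
side tin 0.6 [229, 263, 271, 311] med [0.475 0.179 0.044] lo [0.437 0.155 0.   ] hi [0.506 0.225 0.081]
side glue 0.97 [149, 180, 174, 232] med [0.745 0.132 0.079] lo [0.73  0.107 0.01 ] hi [0.768 0.148 0.14 ]
side tape 0.91 [171, 168, 209, 197] med [ 0.772 -0.015  0.021] lo [ 0.73  -0.061  0.001] hi [0.817 0.027 0.027]
side brush 0.94 [209, 117, 254, 159] med [ 0.759 -0.197  0.017] lo [ 0.743 -0.316  0.   ] hi [ 0.783 -0.13   0.022]
side flap_left_edge 0.59 [292.3, 131.2] [ 0.54541264 -0.13786295  0.19283667]
side flap_right_edge 0.93 [301.9, 108.2] [ 0.56170535 -0.21999667  0.19773414]
side flap_right_edge 0.28 [293.9, 130.2] [ 0.54431245 -0.14067513  0.19424396]
```

View pics/top0.png

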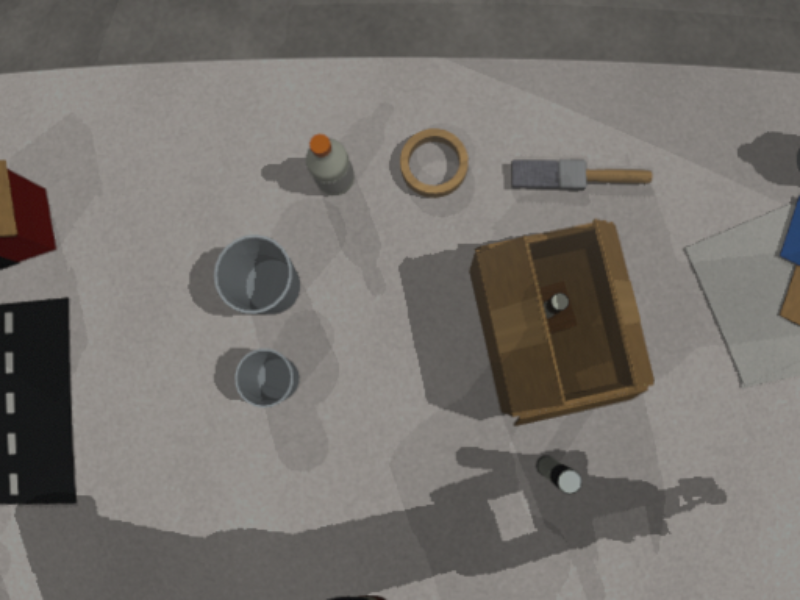

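View pics/side0.png

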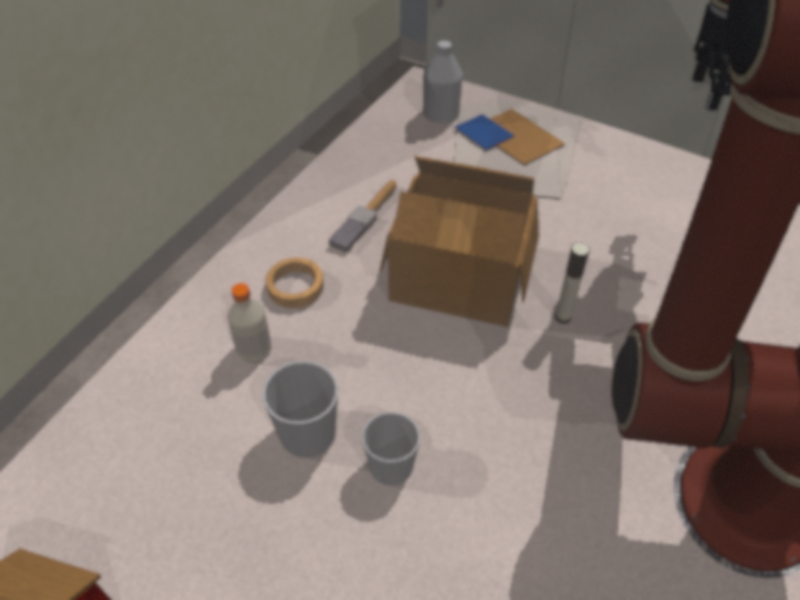

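```bash
python3 - <<'E'
import cv2
a=cv2.imread("pics/top0.png")
c=a[200:520,440:680]
cv2.imwrite("pics/crop0.png",cv2.resize(c,(450,600),interpolation=cv2.INTER_CUBIC))
import numpy as np
from scipy.optimize import minimize
for n in("top","side"):
    W=np.load(n+".npy").reshape(-1,3);W=W[~np.isnan(W[:,0])]
    # big/ small tin rims
    for nm,c,r,z in(("small",(.469,.19),.06,(.072,.09)),("big",(.606,.205),.07,(.1,.12)),("mk",(.565,-.172),.016,(.12,.15)),("decoy",(.361,-.178),.02,(.15,.18))):
        m=(np.hypot(W[:,0]-c[0],W[:,1]-c[1])<r)&(W[:,2]>z[0])&(W[:,2]<z[1]);q=W[m]
        if len(q)>4: (x,y),rr=cv2.minEnclosingCircle(q[:,:2].astype(np.float32));print(n,nm,len(q),round(x,4),round(y,4),round(rr,4),np.median(q[:,2]).round(4))
    # flap planes: fit plane via svd
    for nm,lo,hi in(("L",(-.17,-.08),(.15,.21)),("R",(-.29,-.2),(.15,.215))):
        m=(W[:,0]>.46)&(W[:,0]<.64)&(W[:,1]>lo[0])&(W[:,1]<lo[1])&(W[:,2]>hi[0])&(W[:,2]<hi[1]);q=W[m]
        if len(q)>20:
            c=q.mean(0);u,s,v=np.linalg.svd(q-c);print(n,nm,len(q),c.round(3),"normal",v[2].round(3),"long",v[0].round(3),"rms",(s[2]/len(q)**.5).round(4))
            for k in(c[2]*0+q[:,2].min(),q[:,2].max()):pass
            print(" zrange",np.percentile(q[:,2],[1,99]).round(3))
E
```

```text
top small 247 0.4691 0.1906 0.038 0.0798
top big 397 0.599 0.2042 0.051 0.1063
top mk 114 0.5665 -0.1732 0.0107 0.1337
top decoy 200 0.3605 -0.1796 0.014 0.1591
top L 3002 [ 0.542 -0.122  0.175] normal [ 0.159 -0.703 -0.694] long [-0.971 -0.239  0.019] rms 0.0013
 zrange [0.151 0.197]
top R 1310 [ 0.553 -0.237  0.185] normal [-0.185  0.8   -0.571] long [-0.97  -0.241 -0.023] rms 0.0012
 zrange [0.151 0.206]
side small 270 0.4704 0.191 0.039 0.0785
side big 386 0.6 0.2041 0.0515 0.1055
side decoy 110 0.3592 -0.1782 0.0157 0.1573
side L 2012 [ 0.542 -0.12   0.173] normal [ 0.162 -0.699 -0.697] long [-0.972 -0.234  0.009] rms 0.0021
 zrange [0.15  0.196]
side R 704 [ 0.553 -0.233  0.182] normal [-0.196  0.832 -0.518] long [-0.973 -0.232 -0.005] rms 0.0013
 zrange [0.151 0.206]
```

View pics/crop0.png

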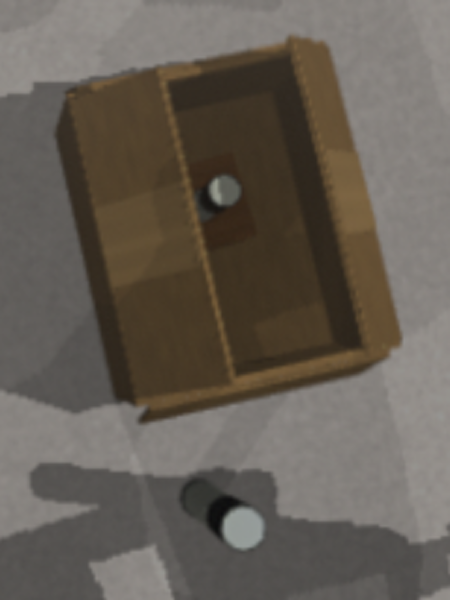

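Candidates for the marker are the one in the carton's stand (px 558,303; top z 0.134, r about 10 mm) and a fatter, taller one on the table (568,480; top z 0.159, r about 14 mm). I choose the one in the stand.

Candidates for the tin are (265,378), 76 mm across and 80 mm high, and (255,275), 100 mm across and 106 mm high. I choose the smaller. The crop confirms the stand's marker: it sits in the brown wooden block between the two flaps.

The carton's yaw is about 13.65°, and the flaps stand at about 0.79 rad (left) and 0.99 rad (right).

Emit:
{"api": "jog_arm", "payload": {"travel": [[0,0,-0.04],[0,0,-0.04],[0,0,0],[0,0,0]], "rot": [[0,0,0.0728],[0,0,0.0728],[0,0,0],[0,0,0]], "grip": [0,0,0,0]}}

```text
time: 1.6
eef_pos: [0.2813, -0.5583, 0.2824]
orientation: [0.993, 0.12, 0.0, 0.0]
force: [0.4, -0.2, -0.5]
finger_gap: 0.329
finger_force: 0.0
```

```bash
cat >> h.py <<'E'
from scipy.spatial.transform import Rotation as Ro
YAW=np.radians(13.65);EX=np.array([np.cos(YAW),np.sin(YAW),0]);EY=np.array([-np.sin(YAW),np.cos(YAW),0]);C0=np.array([.5465,-.177,0])
def go(target):
    s=manip.state();R=Ro.from_quat(s["orientation"])
    d=R.inv().apply(np.array(target)-s["eef_pos"])
    x=R.as_matrix();print("t",s["time"],"tcp",s["eef_pos"].round(4),"F",s["force"].round(1),"gap",round(s["finger_gap"],3),"toolx yaw",np.degrees(np.arctan2(x[1,0],x[0,0])).round(2),"z",x[:,2].round(3));print("  travel/0.5:",(d/.5).round(4))
E
python3 - <<'E'
from h import *
# carton extent check in carton frame from flaps/rim
W=np.load("top.npy").reshape(-1,3);W=W[~np.isnan(W[:,0])]
q=W-C0;cx=q@EX;cy=q@EY
m=(abs(W[:,2]-.14)<.004)&(abs(cx)<.14)&(abs(cy)<.11)
print("rim cx",np.percentile(cx[m],[1,99]).round(3),"cy",np.percentile(cy[m],[1,99]).round(3))
for a,b in((.0,.08),(-.11,-.03)):
    m=(W[:,2]>.155)&(W[:,2]<.215)&(cy>a)&(cy<b)&(abs(cx)<.13);print("flap cx",np.percentile(cx[m],[1,99]).round(3),np.percentile(cy[m],[1,99]).round(3))
mk=np.array([.5665,-.1732,0])-C0;print("mk",mk@EX,mk@EY)
print("gap target",(C0-.006*EY).round(4));go(list((C0-.006*EY)[:2])+[.27])
E
```

```text
rim cx [-0.104  0.105] cy [-0.083  0.085]
flap cx [-0.092  0.094] [0.032 0.075]
flap cx [-0.093  0.092] [-0.08  -0.043]
mk 0.020331871439983818 -0.0010271337536908451
gap target [ 0.5479 -0.1828  0.    ]
t 1.6 tcp [ 0.2813 -0.5583  0.2824] F [ 0.4 -0.2 -0.5] gap 0.329 toolx yaw 13.78 z [ 0.    -0.001 -1.   ]
  travel/0.5: [ 0.6967 -0.6023  0.0244]
```

Emit:
{"api": "jog_arm", "payload": {"travel": [[0.07,-0.06,0],[0.07,-0.06,0],[0.07,-0.06,0],[0.07,-0.06,0],[0.07,-0.06,0],[0.07,-0.06,0],[0.07,-0.06,0],[0.07,-0.06,0],[0.07,-0.06,0],[0.067,-0.062,0]], "rot": [[0,0,0],[0,0,0],[0,0,0],[0,0,0],[0,0,0],[0,0,0],[0,0,0],[0,0,0],[0,0,0],[0,0,0]], "grip": [0,0,0,0,0,0,0,0,0,0]}}

```text
time: 2.6
eef_pos: [0.5492, -0.1814, 0.2804]
orientation: [0.993, 0.12, -0.001, -0.001]
force: [0.8, 0.6, 0.3]
finger_gap: -0.002
finger_force: 0.0
```

Emit:
{"api": "jog_arm", "payload": {"travel": [[0,0,0],[0,0,0],[0,0,0]], "rot": [[0,0,0],[0,0,0],[0,0,0]], "grip": [0,0,0]}}

```text
time: 2.9
eef_pos: [0.5482, -0.1839, 0.2812]
orientation: [0.993, 0.119, -0.001, -0.0]
force: [-0.6, -0.5, 0.7]
finger_gap: -0.004
finger_force: 0.0
```

```bash
python3 - <<'E'
from h import *
go(list((C0-.006*EY)[:2])+[.181])
E
```

```text
t 2.9 tcp [ 0.5482 -0.1839  0.2812] F [-0.6 -0.5  0.7] gap -0.004 toolx yaw 13.64 z [-0.002  0.    -1.   ]
  travel/0.5: [ 0.0003 -0.0021  0.2003]
```

Emit:
{"api": "jog_arm", "payload": {"travel": [[0,0,0.05],[0,0,0.05],[0,0,0.05],[0,0,0.05],[0,0,0],[0,0,0]], "rot": [[0,0,0],[0,0,0],[0,0,0],[0,0,0],[0,0,0],[0,0,0]], "grip": [0,0,0,0,0,0]}}

```text
time: 3.5
eef_pos: [0.5483, -0.1844, 0.1822]
orientation: [0.993, 0.118, -0.0, -0.0]
force: [0.4, 0.3, 0.4]
finger_gap: -0.0
finger_force: 0.0
```

Emit:
{"api": "jog_arm", "payload": {"travel": [[0,-0.02,0],[0,-0.02,0],[0,-0.02,0],[0,-0.02,0],[0,-0.02,0],[0,-0.02,0],[0,-0.02,0],[0,-0.02,0],[0,-0.02,0],[0,-0.02,0]], "rot": [[0,0,0],[0,0,0],[0,0,0],[0,0,0],[0,0,0],[0,0,0],[0,0,0],[0,0,0],[0,0,0],[0,0,0]], "grip": [0,0,0,0,0,0,0,0,0,0]}}

```text
time: 4.5
eef_pos: [0.525, -0.0851, 0.1821]
orientation: [0.993, 0.119, -0.0, -0.0]
force: [0.2, -1.7, 0.2]
finger_gap: 0.001
finger_force: 0.6
```

```bash
cat >> h.py <<'E'
def flaps(tag=None):
    for n in("top","side"):
        p=manip.read_camera(n);W=cloud(p)
        if tag: cv2.imwrite(f"pics/{n}_{tag}.png",cv2.resize(p["pixels"][:,:,::-1],(800,600)))
        for l in("flap_left","flap_right"):
            for r in manip.trace(l,p)[:2]:
                q=W[r["region"]];q=q[~np.isnan(q[:,0])]-C0
                y,z=q@EY,q[:,2]
                m=(z>.15)&(z<.225)&(abs(abs(y)-.085)<.08)&(abs(q@EX)<.11)
                if m.sum()<30: continue
                s=1 if np.median(y[m])>0 else -1
                a=np.arctan2(z[m]-.14,.085-s*y[m])
                print(n,l,round(r["score"],2),m.sum(),"side",s,"angle pct",np.percentile(a,[10,50,90]).round(2),"z",np.percentile(z[m],[2,98]).round(3),"y",np.percentile(y[m],[2,98]).round(3))
E
python3 - <<'E'
from h import *
flaps("f1");go(list((C0-.006*EY)[:2])+[.181])
E
```

```text
top flap_left 0.73 765 side 1 angle pct [1.95 2.06 2.1 ] z [0.152 0.206] y [0.088 0.125]
top flap_right 0.71 1147 side -1 angle pct [1.02 1.08 1.22] z [0.151 0.206] y [-0.082 -0.043]
side flap_left 0.62 674 side 1 angle pct [2.15 2.21 2.29] z [0.151 0.204] y [0.096 0.13 ]
t 4.8 tcp [ 0.5249 -0.086   0.1814] F [-1.2 -0.1  0.9] gap -0.0 toolx yaw 13.65 z [-0.002  0.001 -1.   ]
  travel/0.5: [-0.0009  0.199   0.0006]
```

Emit:
{"api": "jog_arm", "payload": {"travel": [[0,-0.015,0],[0,0,0],[0,0.05,0],[0,0.06,0],[0,0.06,0],[0,0.02,0],[0,0.02,0],[0,0.02,0],[0,0.02,0],[0,0.02,0]], "rot": [[0,0,0],[0,0,0],[0,0,0],[0,0,0],[0,0,0],[0,0,0],[0,0,0],[0,0,0],[0,0,0],[0,0,0]], "grip": [0,0,0,0,0,0,0,0,0,0]}}

```text
time: 5.8
eef_pos: [0.5556, -0.21, 0.1824]
orientation: [0.993, 0.119, 0.0, -0.0]
force: [-0.2, 2.7, 0.9]
finger_gap: 0.001
finger_force: 1.0
```

Emit:
{"api": "jog_arm", "payload": {"travel": [[0,0.02,0],[0,0.02,0],[0,0.02,0],[0,0.02,0],[0,0.02,0],[0,0.02,0],[0,0.02,0],[0,0,0],[0,0,0]], "rot": [[0,0,0],[0,0,0],[0,0,0],[0,0,0],[0,0,0],[0,0,0],[0,0,0],[0,0,0],[0,0,0]], "grip": [0,0,0,0,0,0,0,0,0]}}

```text
time: 6.7
eef_pos: [0.5718, -0.2785, 0.1818]
orientation: [0.993, 0.119, -0.0, -0.0]
force: [0.7, 0.2, -0.6]
finger_gap: -0.005
finger_force: 0.0
```

```bash
python3 - <<'E'
from h import *
flaps("f2");go(C0-.103*EY+[0,0,.181])
E
```

```text
top flap_left 0.88 2542 side 1 angle pct [2.05 2.18 2.22] z [0.151 0.2  ] y [0.089 0.132]
top flap_right 0.96 1296 side -1 angle pct [2.23 2.33 2.37] z [0.151 0.194] y [-0.139 -0.092]
top flap_right 0.47 3860 side 1 angle pct [0.11 2.13 2.21] z [0.151 0.2  ] y [-0.136  0.132]
side flap_left 0.61 401 side 1 angle pct [2.25 2.3  2.37] z [0.153 0.2  ] y [0.1   0.136]
t 7.0 tcp [ 0.572  -0.2779  0.1824] F [0.4 0.1 0.4] gap 0.001 toolx yaw 13.66 z [ 0. -0. -1.]
  travel/0.5: [-0.0018 -0.0022  0.0029]
```

```bash
python3 - <<'E'
from h import *
for n in("top","side"):
    p=manip.read_camera(n);W=cloud(p)
    for r in manip.trace("marker",p)[:3]:
        q=W[r["region"]];q=q[~np.isnan(q[:,0])];print(n,round(r["score"],2),np.median(q,0).round(3))
    V=W.reshape(-1,3);V=V[~np.isnan(V[:,0])]
    m=(np.hypot(V[:,0]-.5665,V[:,1]+.173)<.02)&(V[:,2]>.1)&(V[:,2]<.15);q=V[m];print(n,len(q))
    if len(q)>5:
        t=q[q[:,2]>np.percentile(q[:,2],95)-.003];(x,y),r=cv2.minEnclosingCircle(t[:,:2].astype(np.float32));print("top",x,y,r,np.median(t,0))
        print("all",q.min(0),q.max(0))
go([.5665,-.173,.24])
E
```

```text
top 0.67 [ 0.564 -0.168  0.132]
top 0.62 [ 0.364 -0.174  0.143]
top 144
top 0.5666630864143372 -0.17344152927398682 0.010417237877845764 [ 0.56600729 -0.17342721  0.13405269]
all [ 0.55599128 -0.18325954  0.10023231] [ 0.57546699 -0.16249208  0.1369291 ]
side 0.83 [ 0.359 -0.169  0.097]
side 0.59 [ 0.565 -0.165  0.111]
side 115
top 0.5666415691375732 -0.17246325314044952 0.010887089185416698 [ 0.56705557 -0.17239046  0.13265187]
all [ 0.55584279 -0.18629575  0.10018429] [ 0.57679844 -0.1578743   0.13614306]
t 7.2 tcp [ 0.572  -0.2781  0.1824] F [-0.1 -0.2 -0. ] gap -0.0 toolx yaw 13.65 z [ 0. -0. -1.]
  travel/0.5: [ 0.039  -0.2067 -0.1152]
```

Emit:
{"api": "jog_arm", "payload": {"travel": [[0,0,-0.06],[0,0,-0.055],[0.01,-0.05,0],[0.01,-0.05,0],[0.01,-0.05,0],[0.009,-0.0567,0],[0,0,0],[0,0,0],[0,0,0],[0,0,0]], "rot": [[0,0,0],[0,0,0],[0,0,0],[0,0,0],[0,0,0],[0,0,0],[0,0,0],[0,0,0],[0,0,0],[0,0,0]], "grip": [0,0,50,50,50,50,50,50,50,50]}}

```text
time: 8.2
eef_pos: [0.5665, -0.174, 0.2398]
orientation: [0.993, 0.118, -0.0, 0.0]
force: [-0.1, 0.0, 1.0]
finger_gap: 0.586
finger_force: 0.0
```

```bash
python3 - <<'E'
from h import *
go([.5665,-.173,.105])
E
```

```text
t 8.2 tcp [ 0.5665 -0.174   0.2398] F [-0.1  0.   1. ] gap 0.586 toolx yaw 13.58 z [-0. -0. -1.]
  travel/0.5: [ 0.0004 -0.002   0.2696]
```

Emit:
{"api": "jog_arm", "payload": {"travel": [[0,-0.002,0.06],[0,0,0.06],[0,0,0.06],[0,0,0.05],[0,0,0.04],[0,0,0],[0,0,0],[0,0,0]], "rot": [[0,0,0],[0,0,0],[0,0,0],[0,0,0],[0,0,0],[0,0,0],[0,0,0],[0,0,0]], "grip": [50,50,50,50,50,50,50,50]}}

```text
time: 9.0
eef_pos: [0.5673, -0.173, 0.1066]
orientation: [0.993, 0.119, 0.001, 0.001]
force: [-0.1, -0.3, 0.8]
finger_gap: 0.585
finger_force: 0.0
```

Emit:
{"api": "jog_arm", "payload": {"travel": [[0,0,0],[0,0,0],[0,0,0],[0,0,0],[0,0,0],[0,0,0],[0,0,0],[0,0,0]], "rot": [[0,0,0],[0,0,0],[0,0,0],[0,0,0],[0,0,0],[0,0,0],[0,0,0],[0,0,0]], "grip": [10,10,10,10,10,10,10,10]}}

```text
time: 9.8
eef_pos: [0.5671, -0.1724, 0.1062]
orientation: [0.993, 0.119, 0.001, 0.001]
force: [-0.8, -0.1, 5.0]
finger_gap: 0.206
finger_force: 58.4
```

Emit:
{"api": "jog_arm", "payload": {"travel": [[0,0,-0.02],[0,0,-0.03],[0,0,-0.04],[0,0,-0.05],[0,0,-0.06],[0,0,-0.06],[0,0,-0.06],[0,0,-0.06],[0,0,-0.05],[0,0,0]], "rot": [[0,0,0],[0,0,0],[0,0,0],[0,0,0],[0,0,0],[0,0,0],[0,0,0],[0,0,0],[0,0,0],[0,0,0]], "grip": [10,10,10,10,10,10,10,10,10,10]}}

```text
time: 10.8
eef_pos: [0.5677, -0.1728, 0.3261]
orientation: [0.993, 0.119, 0.004, 0.002]
force: [0.5, -0.4, 0.1]
finger_gap: 0.209
finger_force: 58.5
```

```bash
python3 - <<'E'
from h import *
flaps("lift")
p=manip.read_camera("side");W=cloud(p)
for r in manip.trace("marker",p)[:3]:
    q=W[r["region"]];q=q[~np.isnan(q[:,0])];q=q[np.linalg.norm(q-np.median(q,0),axis=1)<.13]
    c=q.mean(0);v=np.linalg.svd(q-c)[2][0];print(round(r["score"],2),c.round(3),"axis",v.round(3),"z",np.percentile(q[:,2],[2,98]).round(3))
for n in("top","side"):
    p=manip.read_camera(n);V=cloud(p).reshape(-1,3);V=V[~np.isnan(V[:,0])]
    m=(np.hypot(V[:,0]-.469,V[:,1]-.191)<.055)&(V[:,2]>.07)&(V[:,2]<.09)
    print(n,cv2.minEnclosingCircle(V[m][:,:2].astype(np.float32)))
go([.470,.1908,.306])
E
```

```text
top flap_left 0.64 2566 side 1 angle pct [2.04 2.18 2.22] z [0.151 0.2  ] y [0.089 0.133]
top flap_right 0.72 1807 side -1 angle pct [2.21 2.32 2.35] z [0.151 0.194] y [-0.138 -0.092]
side flap_left 0.7 399 side 1 angle pct [2.25 2.3  2.37] z [0.152 0.199] y [0.099 0.136]
side flap_right 0.85 1556 side -1 angle pct [2.2  2.33 2.4 ] z [0.151 0.193] y [-0.138 -0.092]
0.88 [ 0.359 -0.17   0.097] axis [-0.004 -0.031  1.   ] z [0.01 0.16]
0.69 [ 0.562 -0.166  0.264] axis [-0.007 -0.006 -1.   ] z [0.228 0.303]
top ((0.4690917730331421, 0.19058042764663696), 0.03796005994081497)
side ((0.47088539600372314, 0.19028240442276), 0.0391148217022419)
t 11.3 tcp [ 0.566  -0.1721  0.3188] F [-0.7 -0.8 -0.6] gap 0.207 toolx yaw 13.64 z [-0.001  0.001 -1.   ]
  travel/0.5: [-0.0154 -0.7505  0.0264]
```

View pics/side_lift.png

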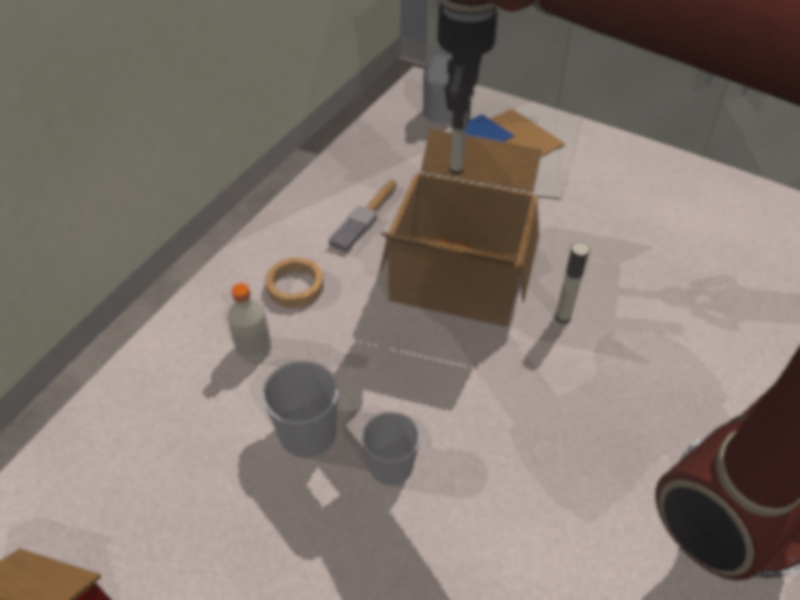

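The lifted marker hangs upright in the gripper (457,150), both flaps lean outward, and the tins haven't moved.

Emit:
{"api": "jog_arm", "payload": {"travel": [[-0.002,-0.05,0],[-0.002,-0.07,0],[-0.002,-0.085,0],[-0.002,-0.085,0],[-0.002,-0.085,0],[-0.002,-0.085,0],[-0.001,-0.085,0],[-0.001,-0.085,0],[-0.001,-0.07,0],[0,-0.05,0]], "rot": [[0,0,0],[0,0,0],[0,0,0],[0,0,0],[0,0,0],[0,0,0],[0,0,0],[0,0,0],[0,0,0],[0,0,0]], "grip": [10,10,10,10,10,10,10,10,10,10]}}

```text
time: 12.3
eef_pos: [0.4696, 0.1925, 0.3197]
orientation: [0.993, 0.12, 0.0, -0.0]
force: [-0.5, 0.6, -0.4]
finger_gap: 0.207
finger_force: 58.6
```

Emit:
{"api": "jog_arm", "payload": {"travel": [[0,0,0],[0,0,0],[0,0,0]], "rot": [[0,0,0],[0,0,0],[0,0,0]], "grip": [10,10,10]}}

```text
time: 12.6
eef_pos: [0.4708, 0.1898, 0.3196]
orientation: [0.993, 0.118, -0.0, 0.0]
force: [0.2, -1.0, -0.2]
finger_gap: 0.209
finger_force: 58.7
```

```bash
python3 - <<'E'
from h import *
p=manip.read_camera("side");W=cloud(p)
for r in manip.trace("marker",p)[:3]:
    q=W[r["region"]];q=q[~np.isnan(q[:,0])];q=q[np.linalg.norm(q-np.median(q,0),axis=1)<.13]
    c=q.mean(0);v=np.linalg.svd(q-c)[2][0];print(round(r["score"],2),c.round(3),"axis",v.round(3),"z",np.percentile(q[:,2],[1,99]).round(3))
go([.470,.1905,.096])
E
```

```text
0.66 [ 0.491 -0.065  0.181] axis [-0.979 -0.198  0.05 ] z [0.137 0.2  ]
0.61 [ 0.359 -0.171  0.09 ] axis [-0.006  0.014  1.   ] z [-0.    0.16]
0.56 [0.468 0.196 0.264] axis [-0.017  0.025  1.   ] z [0.229 0.299]
t 12.7 tcp [0.4709 0.1896 0.3197] F [ 0.5 -0.4  0.3] gap 0.202 toolx yaw 13.55 z [-0. -0. -1.]
  travel/0.5: [-0.0012 -0.0023  0.4475]
```

Emit:
{"api": "jog_arm", "payload": {"travel": [[0,0,0.06],[0,0,0.07],[0,0,0.07],[0,0,0.06],[0,0,0.06],[0,0,0.05],[0,0,0.04],[0,0,0.02],[0,0,0.01],[0,0,0]], "rot": [[0,0,0],[0,0,0],[0,0,0],[0,0,0],[0,0,0],[0,0,0],[0,0,0],[0,0,0],[0,0,0],[0,0,0]], "grip": [10,10,10,10,10,10,10,10,10,10]}}

```text
time: 13.7
eef_pos: [0.4708, 0.1902, 0.0998]
orientation: [0.993, 0.118, -0.0, 0.0]
force: [0.2, 0.2, -0.1]
finger_gap: 0.205
finger_force: 58.7
```

```bash
python3 - <<'E'
from h import *
p=manip.read_camera("side");cv2.imwrite("pics/tin.png",cv2.resize(p["pixels"][210:330,150:310,::-1],(800,600),interpolation=cv2.INTER_CUBIC))
go([.470,.1905,.098])
E
```

```text
t 13.75 tcp [0.4712 0.1904 0.1006] F [ 0.5 -1.1 -0.1] gap 0.204 toolx yaw 13.62 z [ 0.001  0.    -1.   ]
  travel/0.5: [-0.0023 -0.0008  0.0052]
```

View pics/tin.png

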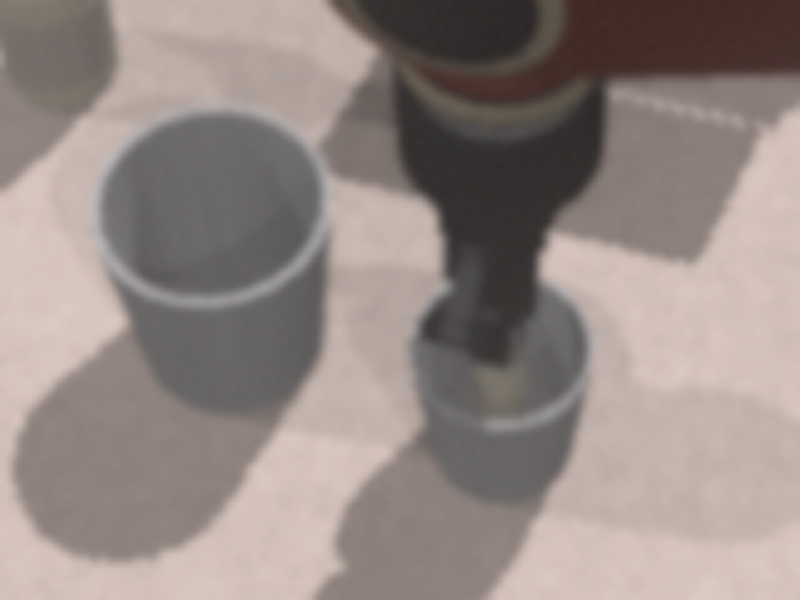

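The marker's barrel is inside the small tin (500,390). I'll lower it the last 2 mm, open the fingers and retreat.

Emit:
{"api": "jog_arm", "payload": {"travel": [[0,0,0.004],[0,0,0],[0,0,0],[0,0,0],[0,0,0],[0,0,0],[0,0,0]], "rot": [[0,0,0],[0,0,0],[0,0,0],[0,0,0],[0,0,0],[0,0,0],[0,0,0]], "grip": [10,10,40,40,40,40,40]}}

```text
time: 14.45
eef_pos: [0.4705, 0.1905, 0.0978]
orientation: [0.993, 0.119, 0.0, -0.0]
force: [0.6, 0.0, 1.1]
finger_gap: 0.467
finger_force: 0.0
```

Emit:
{"api": "jog_arm", "payload": {"travel": [[0,0,-0.02],[0,0,-0.04],[0,0,-0.06],[0,0,-0.07],[0,0,-0.07],[0,0,-0.07],[0,0,-0.07],[0,0,0],[0,0,0],[0,0,0]], "rot": [[0,0,0],[0,0,0],[0,0,0],[0,0,0],[0,0,0],[0,0,0],[0,0,0],[0,0,0],[0,0,0],[0,0,0]], "grip": [40,40,40,40,40,40,40,40,40,40]}}

```text
time: 15.45
eef_pos: [0.47, 0.1903, 0.2966]
orientation: [0.993, 0.119, -0.001, 0.0]
force: [-0.4, -0.9, -0.2]
finger_gap: 0.468
finger_force: 0.0
```

```bash
python3 - <<'E'
from h import *
flaps("end")
for n in("side","top"):
  p=manip.read_camera(n);W=cloud(p)
  if n=="side":cv2.imwrite("pics/tin2.png",cv2.resize(p["pixels"][150:330,150:390,::-1],(800,600),interpolation=cv2.INTER_CUBIC))
  for l in("marker","tin","glue","tape","brush"):
   for r in manip.trace(l,p)[:2]:
    q=W[r["region"]];q=q[~np.isnan(q[:,0])];print(n,l,round(r["score"],2),np.median(q,0).round(3),np.percentile(q,2,0).round(3),np.percentile(q,98,0).round(3))
go([0,0,0])
E
```

```text
top flap_left 0.87 2573 side 1 angle pct [2.04 2.18 2.22] z [0.151 0.2  ] y [0.089 0.133]
top flap_right 0.6 3691 side -1 angle pct [2.22 2.32 2.36] z [0.151 0.194] y [-0.139 -0.092]
side flap_left 0.71 244 side 1 angle pct [2.26 2.31 2.38] z [0.153 0.2  ] y [0.101 0.136]
side flap_right 0.69 270 side 1 angle pct [2.26 2.31 2.38] z [0.152 0.2  ] y [0.099 0.136]
side marker 0.58 [ 0.358 -0.169  0.094] [ 0.347 -0.212 -0.   ] [ 0.372 -0.163  0.159]
side marker 0.53 [0.468 0.197 0.094] [0.461 0.164 0.023] [0.48  0.201 0.126]
side tin 0.8 [0.608 0.196 0.064] [0.553 0.153 0.   ] [0.648 0.252 0.108]
side tin 0.59 [0.468 0.193 0.047] [ 0.435  0.156 -0.   ] [0.506 0.227 0.082]
side glue 0.92 [0.746 0.132 0.078] [0.73  0.1   0.001] [0.79  0.148 0.14 ]
side tape 0.68 [ 0.774 -0.015  0.022] [ 0.73  -0.063  0.001] [0.818 0.027 0.027]
side brush 0.51 [ 0.505 -0.108  0.06 ] [ 0.425 -0.273  0.001] [ 0.623 -0.046  0.199]
side brush 0.46 [ 0.766 -0.142  0.016] [ 0.496 -0.189 -0.002] [0.795 0.216 0.449]
top marker 0.72 [0.471 0.182 0.12 ] [0.463 0.132 0.015] [0.485 0.214 0.352]
top marker 0.66 [ 0.363 -0.175  0.133] [ 0.331 -0.223 -0.   ] [ 0.373 -0.166  0.161]
top tin 0.73 [0.607 0.219 0.049] [0.554 0.157 0.003] [0.646 0.25  0.108]
top tin 0.63 [0.46  0.195 0.036] [0.435 0.155 0.002] [0.504 0.222 0.082]
top glue 0.75 [0.744 0.113 0.094] [0.73  0.092 0.012] [0.772 0.142 0.142]
top tape 0.7 [ 0.777 -0.022  0.025] [ 0.73  -0.066  0.001] [0.821 0.023 0.028]
top brush 0.98 [ 0.761 -0.203  0.019] [ 0.742 -0.321  0.001] [ 0.782 -0.133  0.023]
t 16.35 tcp [0.4706 0.1905 0.2979] F [-0.   0.8 -0.1] gap 0.471 toolx yaw 13.64 z [ 0.  0. -1.]
  travel/0.5: [-1.0045  0.1483  0.5956]
```

View pics/tin2.png

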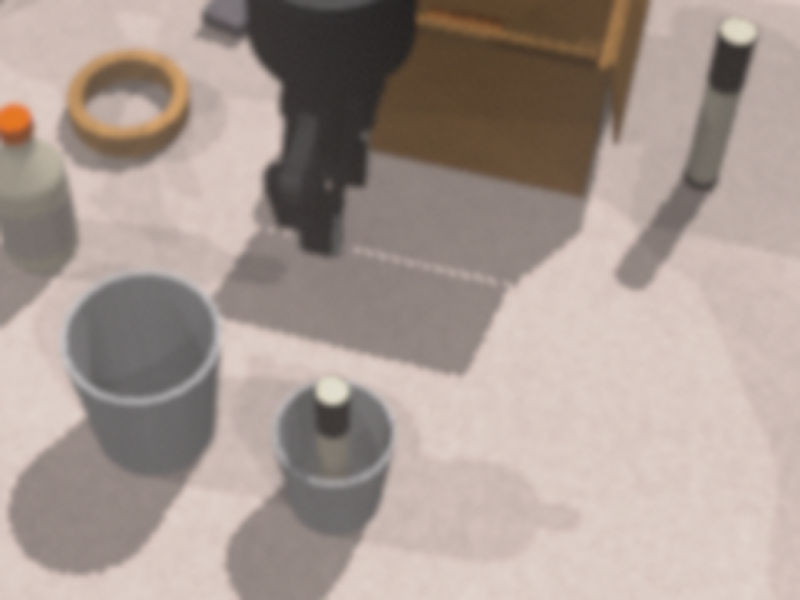

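The marker stands cap up and free in the small tin (333,420). The gripper is clear of it, the flaps are open and the bystanders haven't moved.

```bash
python3 -c "
from bench import manip
print(manip.finish_job())"
```

```text
the job is handed in; nothing more can be done
None
```

The job is handed in (the hand-in gave no verdict): both flaps measured open at about 2.2–2.3 rad, the marker stood cap up in the small upright tin, and the glue, tape and brush had not moved.

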